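Roll the edge jig's thumbwheel until the jaw reaches the gauge mark

ROBOT

A 6-joint arm with a two-finger parallel gripper is mounted at the origin on the work surface. World frame = base frame: x ahead of the robot, y to its left, z up, the work surface at z = 0. Lengths are in m, angles in rad, forces in N, time in s.
With the tool pointing down it reaches from about 0.3 to 0.775 m from the base axis. Payload 14.6 kg.
Tool frame: the origin (TCP) lies on the centre line of the jaws, within the pads' length; the fingertips stand 19 mm ahead of it and the grasp point (between the pads) is the TCP; z points along the fingers, y is the direction in which the jaws open and shut (so a half turn about z gives the same grasp; the last joint's range is limited). The gripper opens to 94 mm and grips with 3 to 60 N. Pads are 16 mm wide; open, the fingers measure 119 mm over their backs; the gripper's body (75 mm by 177 mm) begins 78 mm behind the grasp point.
Start: joints at [-1.365, 0.3, 1.521, -0, 1.321, -0.067], TCP at [0.148, -0.53, 0.224] pointing down, gripper open.
Joint ranges: [-3.03, 3.03], [-0.79, 2.21], [0.23, 2.52], [-1.04, 4.18], [0, 3.07], [-2.55, 2.55]. Speed limits (rad/s): [2.22, 2.22, 2.57, 3.14, 3.14, 3.14].

INTERFACE

Orientations are given as [roll, pitch, yaw] about the fixed x, y, z axes, in that order (R = Rz(yaw) Ry(pitch) Rx(roll)).
In Python, from station import ctrl gives the robot as it stands. The module is installed in compiled form; this text tells all that it offers.
- The arm moves only by the shell command python3 -m creep 'ROWS' [FORCE]. ROWS is a JSON object of lists of equal length, an entry for each row: "translation": the shift along the world's x, y, z in mm, a list of three; "yaw": the turn about the world's z in rad; "gripper": the closure in counts, from 0 (fully open) to 255 (shut). A call has 1 to 5 rows; each row is the pose to reach, as a shift and turn from the pose measured when the call began; what a row does not reach only later rows make up. A row lasts 1/12 s, in which the tool goes at most 41.7 mm and 7.16 degrees, less where a joint would pass 70% of its speed; a pose out of reach is approached as far as the arm can. A call with a gripper value outside its range is refused whole. The fingers move at their own pace and stop on an object; FORCE is the grip in N (left out, the last holds). Time passes only in rows, so rows that repeat a pose let the fingers close. It gives the time, the measured TCP pose, the force and the opening at its end, in the units of the state.
- ctrl.get_obs(): the state, without advancing time (a new reading comes with each control period).
- ctrl.camera(name): name is "side" or "top"; returns a dict with "pixels" (420x560x3 uint8, red, green, blue), "depth" (420x560 float32, m along the optical axis (not along the pixel's ray), 0 where there is no reading), "fx", "fy", "cx", "cy" (pixels), "dist" ([k1, k2, p1, p2, k3] as OpenCV has them; the pictures are not rectified), "R" (3x3) and "t" (3): a world point X has camera coordinates R X + t. Camera axes: x right, y down, z forward; pixel columns grow to the right and rows downward; lengths in m; the calibration is good to about 2 mm. A picture is of the moment at which its call begins.
- ctrl.hand_in(): hands the job in, once; it reports no verdict.
The state is a dict: "time_s": time; "qpos": joint angles; "joint_vel": joint speeds; "tau": joint torques, N m; "ee_pos": TCP position; "eef_rot": TCP orientation; "force": force on the tool from outside, world axes, zero at the start; "moment": the same for the moment, N m; "grip_width": finger opening in m.
Only numpy, scipy, OpenCV 4.12 (cv2) and the standard library are available. Lean on these libraries where they do the work, as an engineer would, in place of code of your own. Each camera call takes 0.05 s, during which the arm holds its last target. There are 200 camera calls.

TASK

On the bench is an edge jig with a knurled thumbwheel. Lay a fingertip lightly on top of the wheel and roll it, in as many strokes as you need, until the gap has closed so far that the sliding jaw's pointer stands exactly opposite the point of the gauge post, then take the finger away. Move the jaw only by rolling the wheel, and do not pick up or shift the other things on the bench.

Things in the scene. Friction and masses are not known exactly. Their poses are not given: they have to be found in the camera images.
- jig: Edge jig fixed to the bench, aluminium bed 195 x 250 x 18 mm. Origin on the bench straight under the middle of the thumbwheel; x axis from the wheel across to the jaw and gauge, y axis the way the jaw closes, z up. Bed spans x -50 to 145, y -125 to 125 mm. Wheel case: grey, 44 (x) x 96 (y) mm, top at 72 mm. Low gear case beside it: x 22 to 44, y -100 to 100 mm, top at 40 mm.
- wheel: Knurled steel thumbwheel, radius 30, width 26 mm, axle level along jig x, top 18 mm above its case. Origin mid-axle, 60 mm above the bench (wheel top at 90 mm); orientation turns with it. Rolling its top towards jig +y closes the jaw 1 mm per 2 mm of rim (15 mm per rad); back opens it. Turns with 1 to 1.5 N at the rim: 5 to 10 N of press grips it; stays where left; over 40 N is forcing.
- jaw: Sliding aluminium jaw, 45 x 30 x 40 mm, that runs along the jig's y axis (60 mm of travel) at x 72.5 mm of the jig; its block's top is 58 mm above the bench. Origin at the centre of its underside. Not to be touched.
- jaw_tip (a point): Tip of the pointed dark steel plate (a 20 mm square set cornerwise, 6 mm thick, on top of the jaw's jig +x side), 64 mm above the bench; it moves with the jaw.
- gauge: Dark steel gauge post 14 x 12 x 46 mm, fixed on the bed at a place that varies, with a pointed plate whose tip faces the jaw's pointer (towards jig -x). Axes parallel to the jig's; origin on the bed straight under that tip. With the jaw set, jaw_tip and this origin have the same y in the jig frame; the tips are then 2.7 mm apart in x. At the start the jaw is 10 to 40 mm short.
- glue: Bystander: loose white glue bottle, 48 mm across, 130 mm high; origin at the centre of its underside.
- driver: Bystander: loose screwdriver lying on the bench.
- tape: Bystander: loose roll of tape, 90 mm across, 24 mm high; origin at the centre of its underside.
- offcut: Bystander: loose wood offcut, 50 x 90 x 18 mm; origin at the centre of its underside.
- fence (a point): Centre of the top of the fixed wooden fence (45 x 35 x 40 mm) on the jig, 58 mm above the bench. The gap lies between it and the sliding jaw.

How it is judged:
By the outcome, as a careful person would: the job done as asked, in the order asked, and still so for the second after the job is handed in, with the robot touching nothing.
It also fails if it takes over 51 s, if anything falls off the work surface, if the arm or the gripper's body presses on something with over 40 N, if the wrist force passes 120 N, or if a joint passes its speed limit or range.

## Working session

There is one attempt and no reset: what is moved stays moved. The work goes in short steps, Python scripts to look and compute and a shell command to move; the robot and the scene stay as the last step left them, time stands still between calls to the robot, and variables do not carry over. Pictures are saved under pics/ and viewed, about 8 in all and at most 12, crops included, and the job is handed in when it is done.

```bash
mkdir -p pics
cat > h.py <<'E'
import numpy as np, cv2
from station import ctrl
def snap(n,f=None):
    c=ctrl.camera(n)
    c['K']=np.array([[c['fx'],0,c['cx']],[0,c['fy'],c['cy']],[0,0,1.]]); c['D']=np.array(c['dist'],float)
    c['R']=np.array(c['R']);c['t']=np.array(c['t'])
    if f: cv2.imwrite('pics/'+f,c['pixels'][:,:,::-1])
    return c
def ray(c,uv,z):
    p=cv2.undistortPoints(np.array(uv,float).reshape(-1,1,2),c['K'],c['D']).reshape(-1,2)
    d=np.c_[p,np.ones(len(p))]@c['R']; o=-c['R'].T@c['t']
    return o+d*((z-o[2])/d[:,2])[:,None]
def proj(c,X):
    return cv2.projectPoints(np.array(X,float).reshape(-1,1,3),cv2.Rodrigues(c['R'])[0],c['t'],c['K'],c['D'])[0].reshape(-1,2)
E
python3 - <<'E'
from h import *
a=snap('top','top0.png');b=snap('side','side0.png')
for c in(a,b):print(-c['R'].T@c['t'],c['R'],c['fx'])
print(ctrl.get_obs())
E
```

```text
[0.43368893 0.03281936 1.32930733] [[-0.02106109 -0.99947505 -0.0246181 ]
 [-0.99453923  0.02346186 -0.101692  ]
 [ 0.1022162   0.02234192 -0.99451128]] 514.9118658102051
[ 0.42535066 -0.95007102  0.74500576] [[ 0.98976517 -0.14248075  0.00800875]
 [-0.0731158  -0.55450588 -0.82896159]
 [ 0.12255197  0.81989174 -0.5592482 ]] 523.4959109906621
{'time_s': 0.1, 'qpos': array([-1.36459346e+00,  3.00431430e-01,  1.52147517e+00,  1.06884027e-05,
        1.32069077e+00, -6.66061470e-02]), 'joint_vel': array([-9.03634831e-04, -1.53651803e-03, -1.78122085e-03,  8.45278237e-04,
       -5.17913273e-04,  1.40877229e-05]), 'tau': array([ 7.33585966e-04, -5.32646549e+01, -3.53287375e+01,  7.09185563e-02,
        2.34439335e-02, -2.92023412e-05]), 'ee_pos': array([ 0.14814685, -0.52946827,  0.22395288]), 'eef_rot': array([-3.14059085e+00, -7.72010799e-05,  2.72806323e-01]), 'force': array([ 0.65405003,  0.22373354, -0.03621953]), 'moment': array([-0.00808946, -0.00163109, -0.0101875 ]), 'grip_width': 0.0939983220033175}
```

View pics/top0.png

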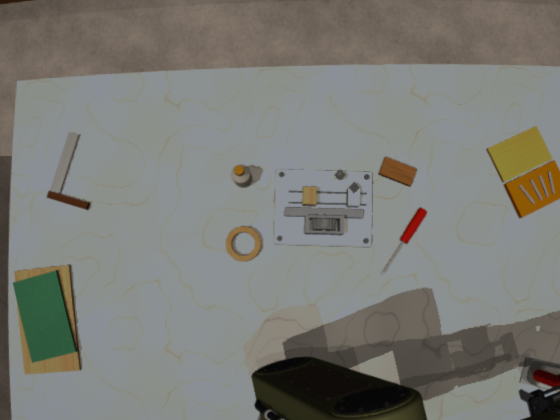

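View pics/side0.png

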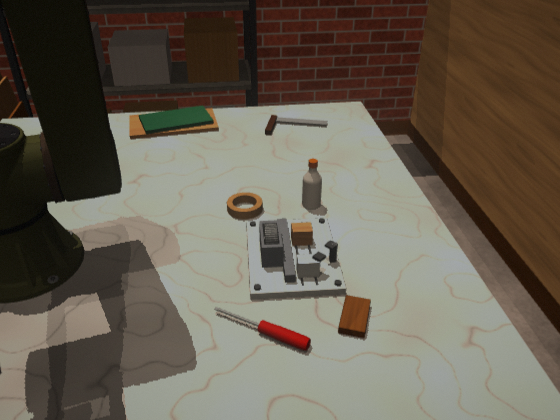

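The top view shows the jig at about (323,208). Its wheel is at (325,224), the jaw at (354,198) and the gauge at (340,175); the fence is on the left, so closing runs along world +y. In the side view the pointers are near (319,256) and (331,245). Next I'll enlarge both.

Run:
```python
from h import *
a=cv2.imread('pics/top0.png')[160:255,262:388]
b=cv2.imread('pics/side0.png')[210:300,240:350]
cv2.imwrite('pics/c0.png',cv2.resize(a,None,fx=6,fy=6,interpolation=cv2.INTER_CUBIC))
cv2.imwrite('pics/c1.png',cv2.resize(b,None,fx=6.5,fy=6.5,interpolation=cv2.INTER_CUBIC))
```

```text
(no output)
```

View pics/c0.png

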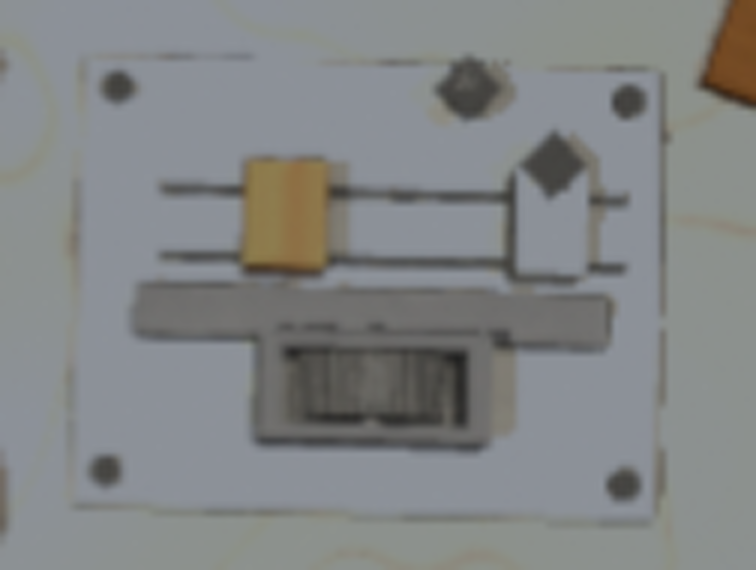

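View pics/c1.png

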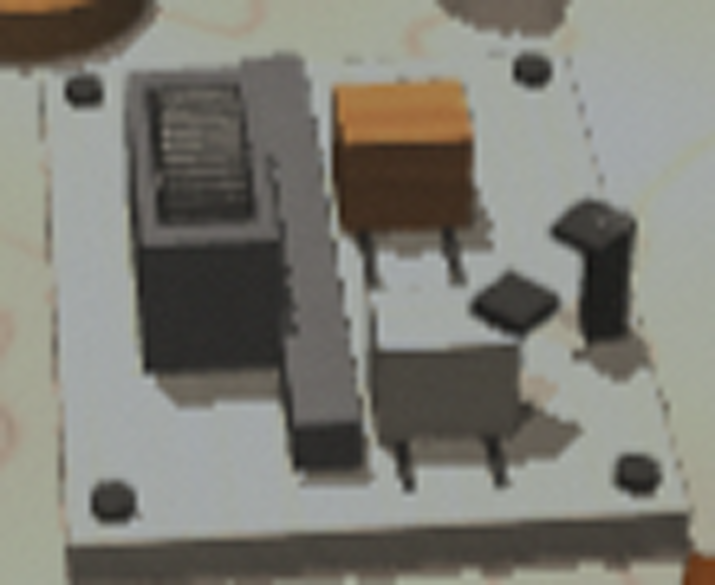

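```bash
cat >> h.py <<'E'
def diamonds(c,win,zp=.064,thr=None):
    """dark-weighted centroids of given windows (x0,y0,x1,y1)"""
    out=[]
    g=cv2.cvtColor(c['pixels'],cv2.COLOR_RGB2GRAY).astype(float)
    for x0,y0,x1,y1 in win:
        p=g[y0:y1,x0:x1]; lo,hi=np.percentile(p,3),np.percentile(p,85)
        w=((hi-p)/(hi-lo)); w=np.clip((w-.45)/.5,0,1)
        n,l,s,_=cv2.connectedComponentsWithStats((w>0).astype('uint8'))
        w=w*(l==1+s[1:,4].argmax())
        Y,X=np.mgrid[y0:y1,x0:x1]
        out.append([(w*X).sum()/w.sum(),(w*Y).sum()/w.sum(),w.sum()])
    return np.array(out)
E
python3 - <<'E'
from h import *
c=snap('top')
S=np.array([[117,87],[628,101],[105,470],[623,485]])/6+[262,160]-.42
S=diamonds(c,[(int(x)-5,int(y)-5,int(x)+7,int(y)+7) for x,y in S]);print(S)
P=ray(c,S[:,:2],.021);print(P)
yd=(P[0]-P[1]+P[2]-P[3])[:2];print('y dir yaw',np.arctan2(-yd[0],yd[1]))
xd=(P[0]-P[2]+P[1]-P[3])[:2];print('x dir yaw',np.arctan2(xd[1],xd[0]), np.linalg.norm(yd)/2,np.linalg.norm(xd)/2)
th=np.arctan2(-yd[0],yd[1]);R=np.array([[np.cos(th),-np.sin(th)],[np.sin(th),np.cos(th)]])
m=P[:,:2].mean(0);print('bed centre',m);W=m-R@[.0475,0];print('wheel',W)
D=diamonds(c,[(334,168,348,182),(347,180,361,194)]);print(D)
Q=ray(c,D[:,:2],.064)[:,:2];print(Q,(Q-W)@R*1000)
print('wheel px check',ray(c,[[262+370/6-.4,160+390/6-.4]],.072))
# full bed corners check
B=np.array([[85,58],[662,70],[655,522],[73,506]])/6+[262,160]-.42
print(ray(c,B,.018).mean(0))
# depth of the two plates
print([c['depth'][int(round(y)),int(round(x))] for x,y,_ in D], proj(c,[[*W,.09]]))
E
```

```text
[[281.20006647 173.96394151  16.26486486]
 [366.16617529 176.49557759  19.63684211]
 [279.18034673 237.87822196  15.45374063]
 [365.43441367 240.35694395  17.63622304]]
[[ 0.66962974  0.04643651  0.021     ]
 [ 0.65793031 -0.17242506  0.021     ]
 [ 0.50507681  0.05522157  0.021     ]
 [ 0.49354499 -0.16406126  0.021     ]]
y dir yaw -0.05297227645159464
x dir yaw -0.052086830691130015 0.21937992573708903 0.1646924841865117
bed centre [ 0.58154546 -0.05870706]
wheel [ 0.53411209 -0.05619205]
[[339.75654284 174.55307629  58.71700591]
 [353.92114458 187.02842572  55.73157895]]
[[ 0.65690937 -0.09982849]
 [ 0.62469924 -0.1339749 ]] [[124.93546979 -37.07342062]
 [ 94.57848649 -72.87737151]]
wheel px check [[ 0.53231618 -0.05426301  0.072     ]]
[ 0.58061258 -0.05907099  0.018     ]
[np.float32(1.2807397), np.float32(1.272556)] [[324.54144026 223.24413228]]
```

The gap to close is about 36 mm, so about 72 mm of rim. With the jaws shut and tool y along jig y (yaw -0.053), the finger gives a 25 x 16 mm flat. Next I'll move over the wheel.

```bash
python3 -m creep '{"translation":[[24,29,0],[48,58,0],[72,87,0],[96,115,0],[120,144,0]],"yaw":[-0.03,-0.06,-0.09,-0.12,-0.12],"gripper":[255,255,255,255,255]}' 20
python3 -m creep '{"translation":[[24,29,0],[48,58,0],[72,87,0],[96,115,0],[120,144,0]],"yaw":[-0.03,-0.06,-0.09,-0.12,-0.12],"gripper":[255,255,255,255,255]}'
python3 -m creep '{"translation":[[24,29,0],[48,58,0],[72,87,0],[96,115,0],[96,115,0]],"yaw":[-0.03,-0.06,-0.08,-0.08,-0.08],"gripper":[255,255,255,255,255]}'
```

```text
time_s: 0.57
ee_pos: [0.2688, -0.384, 0.2239]
eef_rot: [-3.141, -0.0, 0.15]
force: [0.9, -1.2, 0.5]
grip_width: 0.0638
time_s: 0.98
ee_pos: [0.3896, -0.2384, 0.2239]
eef_rot: [-3.141, -0.0, 0.028]
force: [0.4, -0.9, 0.7]
grip_width: 0.0306
time_s: 1.4
ee_pos: [0.4881, -0.1193, 0.2236]
eef_rot: [-3.14, -0.0, -0.048]
force: [0.6, 0.6, -0.1]
grip_width: 0.0005
```

```bash
python3 -m creep '{"translation":[[23,25,0],[45,51,0],[45,51,-35],[45,51,-70],[45,51,-100]],"yaw":[-0.005,-0.005,-0.005,-0.005,-0.005],"gripper":[255,255,255,255,255]}'
python3 - <<'E'
from h import *
c=snap('side');cv2.imwrite('pics/s1.png',cv2.resize(c['pixels'][190:300,225:365,::-1],None,fx=5,fy=5,interpolation=cv2.INTER_CUBIC))
o=ctrl.get_obs();print(o['ee_pos'],o['eef_rot'],o['force'])
E
```

```text
time_s: 1.82
ee_pos: [0.5325, -0.068, 0.1215]
eef_rot: [-3.14, 0.001, -0.052]
force: [1.2, -0.1, -0.7]
grip_width: 0.0004
[ 0.53005922 -0.06785838  0.11602103] [-3.13863243  0.00861756 -0.05225648] [-2.12588022 -0.10938529 -5.48488078]
```

View pics/s1.png

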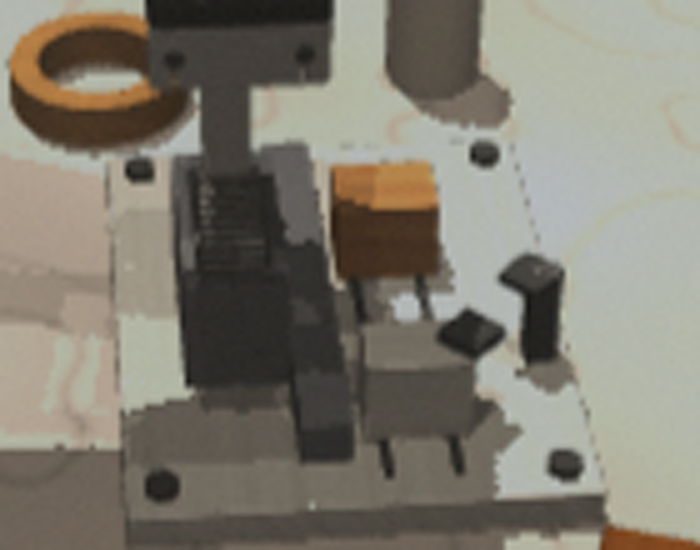

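The finger hangs over the wheel, with its tip near crop (228,170), clear of the case and the jaw. I'll let it settle and check where it projects.

```bash
python3 -m creep '{"translation":[[1,0,-1],[1,0,-1],[1,0,-1]],"yaw":[0,0,0],"gripper":[255,255,255]}'
python3 - <<'E'
from h import *
c=snap('side')
f=lambda X:(proj(c,X)-[225,190])*5
W=np.array([.5341,-.0562])
print(f([[*W,.09],[*W,.072],[.5325,-.068,.1],[.5325,-.068,.0975]]))
o=ctrl.get_obs();print(o['ee_pos'],o['force'],o['joint_vel'])
E
```

```text
time_s: 2.12
ee_pos: [0.5316, -0.0682, 0.1165]
eef_rot: [-3.139, 0.007, -0.053]
force: [-0.2, -0.8, 0.5]
grip_width: 0.0007
[[228.1528411  178.53226661]
 [228.34370259 212.49250867]
 [227.748857   175.95004168]
 [227.77645785 180.77367258]]
[ 0.53185907 -0.06821213  0.11685512] [ 0.68871461 -0.02246009 -0.13567462] [ 0.00365612 -0.00523913  0.00108388 -0.00067218 -0.00593353  0.00118262]
```

```bash
python3 -m creep '{"translation":[[1,0,-3],[1,0,-5],[1,0,-6],[1,0,-6.5],[1,0,-7]],"yaw":[0,0,0,0,0],"gripper":[255,255,255,255,255]}'
python3 -m creep '{"translation":[[0,0,-0.5],[0,0,-0.5],[0,0,-0.5]],"yaw":[0,0,0],"gripper":[255,255,255]}'
```

```text
time_s: 2.58
ee_pos: [0.5329, -0.0682, 0.1099]
eef_rot: [-3.139, 0.006, -0.053]
force: [-0.8, 0.3, -0.2]
grip_width: 0.0002
time_s: 2.83
ee_pos: [0.5329, -0.0682, 0.1094]
eef_rot: [-3.139, 0.006, -0.053]
force: [0.0, -0.9, -0.4]
grip_width: 0.0008
```

```bash
python3 -m creep '{"translation":[[0,0,-0.5],[0,0,-0.5],[0,0,-0.5]],"yaw":[0,0,0],"gripper":[255,255,255]}'
python3 -m creep '{"translation":[[0,0,-0.4],[0,0,-0.4],[0,0,-0.4]],"yaw":[0,0,0],"gripper":[255,255,255]}'
```

```text
time_s: 3.08
ee_pos: [0.5328, -0.0682, 0.1089]
eef_rot: [-3.139, 0.006, -0.053]
force: [1.5, 0.1, -0.1]
grip_width: 0.0005
time_s: 3.33
ee_pos: [0.5328, -0.0682, 0.1085]
eef_rot: [-3.139, 0.006, -0.053]
force: [0.5, 0.6, 0.6]
grip_width: 0.0007
```

```bash
python3 -m creep '{"translation":[[0,0,-0.4],[0,0,-0.4],[0,0,-0.4]],"yaw":[0,0,0],"gripper":[255,255,255]}'
python3 -m creep '{"translation":[[0,0,-0.4],[0,0,-0.4],[0,0,-0.4]],"yaw":[0,0,0],"gripper":[255,255,255]}'
python3 -m creep '{"translation":[[0,0,-0.4],[0,0,-0.4],[0,0,-0.4]],"yaw":[0,0,0],"gripper":[255,255,255]}'
```

```text
time_s: 3.58
ee_pos: [0.5329, -0.0682, 0.1081]
eef_rot: [-3.139, 0.006, -0.052]
force: [0.3, 0.3, 0.1]
grip_width: 0.0006
time_s: 3.83
ee_pos: [0.5329, -0.0682, 0.1079]
eef_rot: [-3.139, 0.006, -0.053]
force: [-0.6, -0.1, 3.7]
grip_width: 0.0006
time_s: 4.08
ee_pos: [0.533, -0.0683, 0.1078]
eef_rot: [-3.139, 0.005, -0.053]
force: [-2.1, 0.2, 4.5]
grip_width: 0.0004
```

```bash
python3 -m creep '{"translation":[[0,1,-0.5],[0.1,3,-0.6],[0.3,6,-0.6],[0.5,9,-0.6],[0.6,12,-0.6]],"yaw":[0,0,0,0,0],"gripper":[255,255,255,255,255]}'
```

```text
time_s: 4.5
ee_pos: [0.5339, -0.0567, 0.109]
eef_rot: [-3.14, 0.004, -0.053]
force: [-7.3, 0.3, 20.9]
grip_width: 0.0002
```

```bash
python3 -m creep '{"translation":[[0.1,2,-0.6],[0.3,5,-0.6],[0.4,8,-0.7],[0.5,10,-0.8],[0.5,10,-0.8]],"yaw":[0,0,0,0,0],"gripper":[255,255,255,255,255]}'
python3 - <<'E'
from h import *
c=snap('top','t2.png')
W=np.array([.53411,-.05619]);th=-.053;R=np.array([[np.cos(th),-np.sin(th)],[np.sin(th),np.cos(th)]])
s=snap('side','s2.png')
cv2.imwrite('pics/c2.png',cv2.resize(np.hstack([c['pixels'][160:255,262:388,::-1],s['pixels'][205:300,240:350,::-1]]),None,fx=3.3,fy=3.3,interpolation=cv2.INTER_CUBIC))
E
```

```text
time_s: 4.92
ee_pos: [0.5344, -0.0463, 0.1079]
eef_rot: [-3.14, 0.004, -0.052]
force: [1.2, 1.3, 1.7]
grip_width: 0.0002
```

View pics/c2.png

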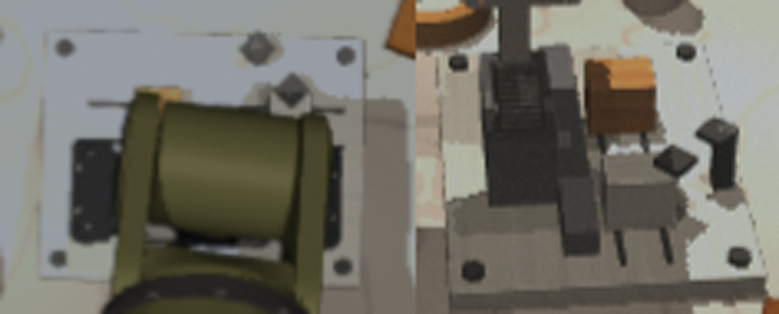

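The jaw pointer has moved towards the gauge: they are at (291,89) and (258,47) in the left crop, a gap of about 25 mm. Both plates stay visible while the arm works. Next I'll lift, return, and measure numerically.

```bash
cat >> h.py <<'E'
W=np.array([.53411,-.05619]);th=-.053;R=np.array([[np.cos(th),-np.sin(th)],[np.sin(th),np.cos(th)]])
def gap(yj):
    """jaw y guess (mm, jig) -> jig xy of gauge, jaw plate centres, from top"""
    c=snap('top'); J=W+R@[.0950,yj/1000]
    G=proj(c,[[.65691,-.09983,.064],[*J,.064]]).round().astype(int)
    D=diamonds(c,[(x-7,y-7,x+7,y+7) for x,y in G])
    Q=(ray(c,D[:,:2],.064)[:,:2]-W)@R*1000
    return Q,D,c
E
python3 -m creep '{"translation":[[0,0,6],[-0.5,-10,6],[-1,-20,6],[-1,-20,4],[-1,-20,4]],"yaw":[0,0,0,0,0],"gripper":[255,255,255,255,255]}'
python3 - <<'E'
from h import *
Q,D,c=gap(-62);print(Q,D,'gap',Q[0,1]-Q[1,1]);print(ctrl.get_obs()['ee_pos'])
E
```

```text
time_s: 5.43
ee_pos: [0.5331, -0.0674, 0.1115]
eef_rot: [-3.14, 0.005, -0.054]
force: [-0.0, -0.7, -0.8]
grip_width: 0.0003
[[124.90977747 -37.03521968]
 [ 92.29223211 -61.81324496]] [[339.74166098 174.56406757  57.88641975]
 [349.47057594 187.80516911  57.04311927]] gap 24.77802527486574
[ 0.53315556 -0.06694578  0.11157395]
```

```bash
python3 -m creep '{"translation":[[0,0,-2],[0,0,-3.5],[0,0,-4.2],[0.1,1,-4.2],[0.2,4,-3.8]],"yaw":[0,0,0,0,0],"gripper":[255,255,255,255,255]}'
python3 -m creep '{"translation":[[0.1,3,-0.5],[0.3,6,-0.6],[0.4,9,-0.7],[0.5,12,-0.9],[0.6,14,-1.2]],"yaw":[0,0,0,0,0],"gripper":[255,255,255,255,255]}'
```

```text
time_s: 5.9
ee_pos: [0.5335, -0.0635, 0.1087]
eef_rot: [-3.141, 0.004, -0.053]
force: [-5.3, -4.7, 13.2]
grip_width: 0.0003
time_s: 6.32
ee_pos: [0.5344, -0.0491, 0.1083]
eef_rot: [-3.141, 0.003, -0.053]
force: [-3.3, 0.6, 10.1]
grip_width: 0.0009
```

```bash
python3 -m creep '{"translation":[[0,2,-0.6],[0,2,0],[0,2,6],[-0.5,-10,6],[-1,-20,6]],"yaw":[0,0,0,0,0],"gripper":[255,255,255,255,255]}'
python3 - <<'E'
from h import *
Q,D,c=gap(-51);print(Q,D,'gap',Q[0,1]-Q[1,1]);print(ctrl.get_obs()['ee_pos'])
E
```

```text
time_s: 6.73
ee_pos: [0.5335, -0.07, 0.1147]
eef_rot: [-3.141, 0.003, -0.052]
force: [-0.4, -0.1, 0.3]
grip_width: 0.0002
[[124.90098698 -37.04044146]
 [ 89.65754709 -51.443419  ]] [[339.74369515 174.56760671  57.96049383]
 [345.29119779 188.72858674  65.0587156 ]] gap 14.402977531945268
[ 0.53334092 -0.07168263  0.1144235 ]
```

```bash
python3 -m creep '{"translation":[[0,4,-3],[0,4,-5.5],[0,4,-6.8],[0.1,6,-6.8],[0.2,9,-6.5]],"yaw":[0,0,0,0,0],"gripper":[255,255,255,255,255]}'
python3 -m creep '{"translation":[[0.1,3,-0.5],[0.3,6,-0.6],[0.4,9,-0.7],[0.5,11,-0.9],[0.6,13,-1.2]],"yaw":[0,0,0,0,0],"gripper":[255,255,255,255,255]}'
python3 -m creep '{"translation":[[0,0,-0.2],[0,0,3],[0,0,6],[-0.5,-9,6],[-1,-18,6]],"yaw":[0,0,0,0,0],"gripper":[255,255,255,255,255]}'
python3 - <<'E'
from h import *
Q,D,c=gap(-42);print(Q,D,'gap',Q[0,1]-Q[1,1]);o=ctrl.get_obs();print(o['ee_pos'])
s=snap('side')
cv2.imwrite('pics/c3.png',np.hstack([cv2.resize(c['pixels'][165:195,325:360,::-1],(400,343),interpolation=cv2.INTER_CUBIC),cv2.resize(s['pixels'][230:265,305:345,::-1],(392,343),interpolation=cv2.INTER_CUBIC)]))
E
```

```text
time_s: 7.2
ee_pos: [0.5337, -0.0631, 0.1087]
eef_rot: [3.141, 0.002, -0.054]
force: [-5.8, -2.8, 13.2]
grip_width: 0.0005
time_s: 7.62
ee_pos: [0.5345, -0.0498, 0.1084]
eef_rot: [3.141, 0.001, -0.053]
force: [-4.8, 1.3, 12.3]
grip_width: 0.0004
time_s: 8.03
ee_pos: [0.5335, -0.0683, 0.1144]
eef_rot: [3.141, 0.001, -0.053]
force: [-0.2, -1.2, -0.3]
grip_width: 0.0006
[[124.90005128 -37.0240318 ]
 [ 91.16078634 -42.93438164]] [[339.73711563 174.56777826  57.725     ]
 [341.88327219 188.02737571  48.85608592]] gap 5.910349843654863
[ 0.53339539 -0.06984887  0.11428987]
```

View pics/c3.png

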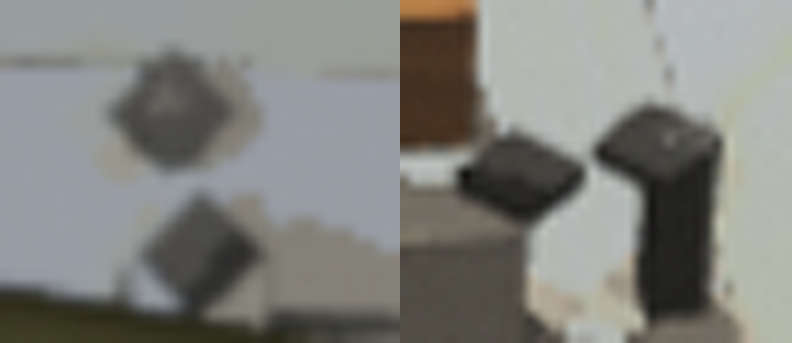

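The left crop shows the gauge tip at (174,170) and the jaw tip at (201,190), so about 6 mm of gap remains. I'll roll about 10 mm of rim, with the finger descending nearer the middle.

```bash
python3 -m creep '{"translation":[[0.4,8,0],[0.4,8,-2],[0.4,8,-4.5],[0.4,8,-5.8],[0.4,8,-6]],"yaw":[0,0,0,0,0],"gripper":[255,255,255,255,255]}'
python3 -m creep '{"translation":[[0.1,2,-0.5],[0.2,4,-0.6],[0.3,6,-0.6],[0.4,8,-0.6],[0.5,9,-0.6]],"yaw":[0,0,0,0,0],"gripper":[255,255,255,255,255]}'
python3 -m creep '{"translation":[[0,0,-0.3],[0,0,3],[0,0,6],[-0.5,-5,6],[-0.5,-5,6]],"yaw":[0,0,0,0,0],"gripper":[255,255,255,255,255]}'
cat > m.py <<'E'
from h import *
import sys
def tips(c,g,j):  # sharp tips by side-line fits on the >50% dark contour, upsampled
    pass
Q,D,c=gap(-38);print(Q,'gap',Q[0,1]-Q[1,1]);o=ctrl.get_obs();print(o['ee_pos'])
s=snap('side')
a=c['pixels'][165:195,325:360,::-1];b=s['pixels'][230:265,305:345,::-1]
cv2.imwrite('pics/'+sys.argv[1],np.hstack([cv2.resize(a,(400,343),interpolation=cv2.INTER_CUBIC),cv2.resize(b,(392,343),interpolation=cv2.INTER_CUBIC)]))
E
python3 m.py c4.png
```

```text
time_s: 8.55
ee_pos: [0.534, -0.0611, 0.109]
eef_rot: [3.14, 0.001, -0.054]
force: [-4.4, 1.8, 13.1]
grip_width: 0.0007
time_s: 8.97
ee_pos: [0.5346, -0.0518, 0.1089]
eef_rot: [3.14, 0.0, -0.054]
force: [-3.1, -0.0, 8.6]
grip_width: 0.0008
time_s: 9.38
ee_pos: [0.5341, -0.0574, 0.115]
eef_rot: [3.14, 0.0, -0.054]
force: [-0.2, 0.7, 0.2]
grip_width: 0.0004
[[124.88578436 -37.02784071]
 [ 92.86775623 -40.05649474]] gap 3.028654030293623
[ 0.53401042 -0.05721849  0.11478318]
```

View pics/c4.png

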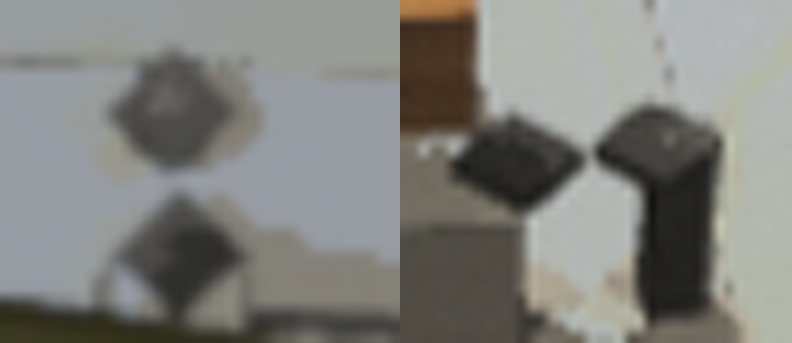

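About 3 mm of gap remains once the jig's tilt in the image is allowed for. I'll roll about 4.5 mm of rim, then withdraw and measure in clean light.

```bash
python3 -m creep '{"translation":[[0,-1,-2],[0,-1,-4],[0,-1,-5.5],[0,-1,-6.3],[0,-1,-6.5]],"yaw":[0,0,0,0,0],"gripper":[255,255,255,255,255]}'
python3 -m creep '{"translation":[[0,1,-0.6],[0.1,2.5,-0.6],[0.2,4,-0.6],[0.2,4.5,-0.6],[0.2,4.5,-0.6]],"yaw":[0,0,0,0,0],"gripper":[255,255,255,255,255]}'
python3 -m creep '{"translation":[[0,0,3],[0,0,20],[0,0,45],[-35,0,60],[-70,0,60]],"yaw":[0,0,0,0,0],"gripper":[255,255,255,255,255]}'
python3 -m creep '{"translation":[[-35,-25,0],[-65,-50,0],[-95,-75,0],[-125,-100,0],[-125,-100,0]],"yaw":[0,0,0,0,0],"gripper":[255,255,255,255,255]}'
python3 m.py c5.png
```

```text
time_s: 9.9
ee_pos: [0.5341, -0.0581, 0.1091]
eef_rot: [3.14, 0.0, -0.054]
force: [-6.2, 0.2, 14.8]
grip_width: 0.0006
time_s: 10.32
ee_pos: [0.5343, -0.0536, 0.109]
eef_rot: [3.14, 0.0, -0.054]
force: [-4.4, 1.0, 8.5]
grip_width: 0.0004
time_s: 10.73
ee_pos: [0.4649, -0.0537, 0.1712]
eef_rot: [3.139, -0.004, -0.054]
force: [0.9, 0.3, 0.5]
grip_width: 0.0005
time_s: 11.15
ee_pos: [0.3364, -0.1563, 0.1712]
eef_rot: [3.139, -0.003, -0.058]
force: [-0.2, 1.3, 0.1]
grip_width: 0.0006
[[124.92825072 -37.05974346]
 [ 94.33077029 -37.20766484]] gap 0.1479213851836505
[ 0.33832709 -0.15524997  0.1714952 ]
```

View pics/c5.png

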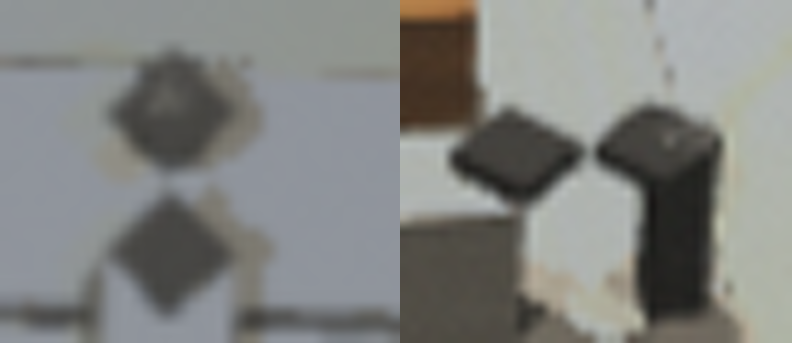

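In c5 the tips face each other in both views: top (170,190) and (174,170), side (583,152) and (597,152). I'll cross-check with averaged frames, fitting the plate edges to get the tips.

Run:
```python
from h import *
def plate(c,uv,hw,k):
    g=cv2.cvtColor(c['avg'].astype('float32'),cv2.COLOR_RGB2GRAY)
    x0,y0=np.round(uv).astype(int)-hw; p=cv2.resize(g[y0:y0+2*hw+1,x0:x0+2*hw+1],None,fx=8,fy=8,interpolation=cv2.INTER_CUBIC)
    m=(p<k).astype('uint8');n,l,s,ce=cv2.connectedComponentsWithStats(m)
    i=l[8*hw,8*hw]; cs,_=cv2.findContours((l==i).astype('uint8'),cv2.RETR_EXTERNAL,cv2.CHAIN_APPROX_NONE)
    return (cs[0][:,0]+.5)/8-.5+[x0,y0],i,s[i,4]/64
def isect(l1,l2):
    (a,b,p,q),(c_,d,r,s)=l1,l2
    t=np.linalg.solve([[a,-c_],[b,-d]],[r-p,s-q]);return np.array([p+t[0]*a,q+t[0]*b])
for name in('top','side'):
    fr=[snap(name) for _ in range(6)];c=fr[0];c['avg']=np.mean([f['pixels'] for f in fr],0)
    Jw=lambda x,y:np.r_[W+R@[x/1000,y/1000],.064]
    res=[]
    for cx,tx in((125.9,111.8),(95,109.1)):
      for k in ((70,80,90) if name=='side' else (90,100,110)):
        uv=proj(c,Jw(cx,-37))[0]
        ct,i,A=plate(c,uv,9,k)
        # to jig plane at top height, keep edge points of the two sides meeting at the tip
        P=(ray(c,ct,.064)[:,:2]-W)@R*1000
        sgn=1 if tx>cx else -1
        tip0=P[np.argmax(P[:,0]*sgn)] 
        d=(P[:,0]-tip0[0])*sgn*-1
        L=[]
        for sd in(1,-1):
            q=P[(d>2.5)&(d<10)&((P[:,1]-tip0[1])*sd>0)]
            L.append(cv2.fitLine(q.astype('float32'),cv2.DIST_HUBER,0,.01,.01).ravel())
        t=isect(*L); res.append(t)
        print(name,cx,k,round(A,1),'extreme',tip0.round(2),'fit tip',t.round(2),'slopes',[round(float(l[1]/l[0]),2) for l in L])
```

```text
top 125.9 90 298.5 extreme [101.85 -14.57] fit tip [102.95 -14.55] slopes [0.02, -8.78]
top 125.9 100 68.9 extreme [113.18 -35.22] fit tip [106.56 -36.91] slopes [0.75, -0.69]
top 125.9 110 77.7 extreme [112.55 -35.23] fit tip [105.74 -37.02] slopes [0.76, -0.71]
top 95 90 53.5 extreme [105.69 -37.53] fit tip [107.55 -36.88] slopes [-0.94, 1.04]
top 95 100 60.9 extreme [106.31 -37.52] fit tip [108.23 -37.14] slopes [-0.99, 1.04]
top 95 110 68.6 extreme [106.94 -37.51] fit tip [109.04 -36.88] slopes [-0.96, 1.12]
side 125.9 70 280.5 extreme [100.51 -66.13] fit tip [100.63 -66.14] slopes [6.64, -0.08]
side 125.9 80 89.9 extreme [110.53 -43.98] fit tip [114.23 -37.5 ] slopes [1.11, -6.83]
side 125.9 90 100.1 extreme [110.33 -43.54] fit tip [114.16 -36.94] slopes [1.12, -7.38]
side 95 70 65.2 extreme [106.6  -41.96] fit tip [107.36 -42.66] slopes [-1.06, 1.08]
side 95 80 71.7 extreme [106.99 -41.14] fit tip [108.02 -42.21] slopes [-1.06, 1.11]
side 95 90 114.6 extreme [107.45 -41.61] fit tip [108.82 -42.19] slopes [-1.04, 1.06]
```

Top view edge fits agree: gauge -36.9 to -37.0, jaw -36.9 to -37.1. The side fit was spoiled by the post and the plate's side face, so I'll compare only the far (+y) upper edges there.

Run:
```python
from h import *
fr=[snap('side') for _ in range(6)];c=fr[0]
g=cv2.cvtColor(np.mean([f['pixels'] for f in fr],0).astype('float32'),cv2.COLOR_RGB2GRAY)
def edge(u,r0,r1):
    p=g[r0:r1,u]; 
    i=np.argmin(np.diff(p)); lo,hi=p[min(i+2,len(p)-1)],p[max(i-1,0)]; h=(lo+hi)/2
    for j in range(max(i-1,0),len(p)-1):
        if p[j]>=h>p[j+1]: return r0+j+(p[j]-h)/(p[j]-p[j+1])
    return np.nan
for n,us in(('jaw',range(310,325)),('gauge',range(325,338))):
    e=[(u,round(float(edge(u,236,252)),2)) for u in us]; print(n,e)
    uv=[(u,v) for u,v in e if v==v]
    print(((ray(c,uv,.064)[:,:2]-W)@R*1000).round(1).tolist())
d=c['depth']; J=lambda x,y:np.r_[W+R@[x/1000,y/1000],.064]
for x in(95,121):
    u,v=proj(c,J(x,-38))[0].round().astype(int); X=c['R'].T@(np.r_[cv2.undistortPoints(np.array([[[u,v]]],float),c['K'],c['D'])[0,0],1]*np.median([f['depth'][v-1:v+2,u-1:u+2] for f in fr])-c['t']); print(x,X)
```

```text
jaw [(310, 244.94), (311, 244.61), (312, 250.63), (313, 238.31), (314, 241.42), (315, 240.68), (316, 240.54), (317, 241.23), (318, 241.54), (319, 242.22), (320, 242.53), (321, 243.27), (322, 243.61), (323, 243.74), (324, 243.97)]
[[80.0, -39.4], [82.3, -38.5], [81.6, -58.7], [89.5, -17.2], [90.1, -28.1], [92.6, -25.7], [94.8, -25.4], [96.6, -28.0], [98.5, -29.2], [100.3, -31.7], [102.3, -32.9], [104.0, -35.6], [105.9, -36.9], [107.9, -37.6], [109.9, -38.5]]
gauge [(325, 243.81), (326, 242.66), (327, 241.66), (328, 241.12), (329, 240.45), (330, 240.19), (331, 240.35), (332, 240.53), (333, 240.82), (334, 241.51), (335, 242.07), (336, 242.23), (337, 243.16)]
[[112.1, -38.1], [114.9, -34.4], [117.5, -31.1], [119.9, -29.5], [122.4, -27.3], [124.7, -26.6], [126.7, -27.3], [128.8, -28.1], [130.7, -29.3], [132.4, -31.8], [134.2, -33.9], [136.2, -34.6], [137.8, -37.9]]
95 [ 0.62756147 -0.09699823  0.06271814]
121 [ 0.65278783 -0.10010043  0.06251085]
```

Run:
```python
from h import *
G=[gap(-37)[0] for _ in range(4)];print(np.mean([q[0,1]-q[1,1] for q in G]));o=ctrl.get_obs();print(o['time_s'],o['force'],np.abs(o['joint_vel']).max())
print(ctrl.hand_in())
```

```text
0.1988686155106123
12.35 [-0.03491488 -0.21256533  0.59734558] 0.0013512605667671985
the job is handed in; nothing more can be done
None
```

I rolled the thumbwheel in five strokes with the closed fingertips and closed the gap by about 36 mm. I then lifted the finger clear and handed the job in at about 12.4 s.

- **Top view:** after withdrawing, the pointers are about 0.2 mm apart along jig y by plate centroids. Fitting the plate edges gave agreement within about 0.2 mm.
- **Side view:** this was less consistent. Its tips look level, but its edge fits scattered by about ±1 mm (one reading about 1.2 mm short, another about 0.7 mm too far). I trusted the top view and made no further correction.
- **Press force:** it was mostly 9–15 N, above the 5–10 N aim. It read about 21 N once, on the first stroke, which is still well under 40 N.
- **Other objects:** the moves kept clear of everything but the wheel, and I saw no contact. I did not re-measure the loose items at the end.

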